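# Shut the tasting jar and bring it to the front of the olive carousel

### The job

First push the open red flip lid of the marked tasting jar fully shut, so that its tab drops behind the rim; then take hold of the steel peg on the turntable and turn it until the red-lidded jar stands squarely in front of the tip of the orange front arrow. Finish while still holding the peg with the fingers, keeping the turntable still with the jar at the front and the lid shut: do not let go at the end. Keep the little cup upright in the middle of the turntable, and leave the other things on the stall where they are.

Things in the scene. Friction and masses are not known exactly. Their poses are not given: they have to be found in the camera images.
- hub (a point): Where the fixed carousel's vertical axis meets the upper face of its wooden turntable (deck radius 150 mm), 50 mm above the table. The turntable turns either way, past a full turn, against friction of about 0.22 N m (2 N at the peg) and stays where left. Fixed to it, counter-clockwise from above: marked jar, peg at +90 degrees, yellow-capped jars at 180 and 270 (95 mm out, 139 mm high).
- front (a point): The front position, to which the marked jar's axis must come: 95 mm from the hub axis, 141 mm above the table. Fixed to the foot, straight inward from the orange arrowhead (pointing inward) on a black ledge that sticks out from under the deck to 198 mm from the axis. The front direction varies some 35 degrees either side of +x.
- turntable: The turning part: deck, jars, lid and peg. Its origin lies on the axis, 30 mm above the table; its x axis points from the axis to the marked jar, y to the peg, z up.
- jar (a point): Marked jar: olive green, white blank label, 62 mm wide, red 66 mm collar, the only red lid. The point is on its vertical axis at the height of the shut lid's upper face, 141 mm above the table, 95 mm from the hub axis. 39 to 43 mm outward of it stands a small red rim, 24 mm wide, top at 138 mm, behind which the lid's tab goes.
- lid (a joint): Angle of the red flip lid in rad: 0 fully shut (level, tab behind the rim), 1.57 upright, more leans inward over the middle of the turntable; starts at 1.6 to 2.0, stop at 2.2. Stiff hinge (0.03 N m): stays where left, takes about 1 N to push. It closes outward, away from the turntable's axis.
- lid_hinge (a point): Middle of the lid's hinge, which lies across the radius on the jar's inner side, 61 mm from the carousel's axis and 138 mm above the table.
- lid_tab (a point): Middle of the lid's free edge, 70 mm from the hinge. The lid is a disc 66 mm wide and 6 mm thick, reaching from the hinge to a small tab (18 mm wide, hanging 14 mm below the lid's mid-plane) at the free edge.
- peg: Upright steel turning peg: a round bar 18 mm in diameter, 100 mm tall, that spins freely about itself like a crank handle, on the deck 110 mm from the axis; origin at its foot on the deck, 50 mm above the table; top 150 mm above the table. Once the lid is shut nothing else on the carousel within 90 mm of its axis is as high as its upper 35 mm.
- peg_grip (a point): A good point to pinch the peg: on its axis, 135 mm above the table, 15 mm below its top. The peg spins about its own axis, so the hand need not turn while it leads the peg round the circle.
- pit_cup: A loose white cup, 56 mm wide at the mouth, 52 mm tall, its top 102 mm above the table, standing in the middle of the deck and turning with it; origin at its underside. Bystander.
- scoop: A blue scoop lying beside the carousel (90 x 70 x 35 mm bowl with a 90 mm handle towards its -x); origin under the bowl. Bystander.
- saucer: A blue saucer beside the carousel, 100 mm wide, 18 mm high; origin at its underside. Bystander.
- tin: A green tin beside the carousel, 60 mm wide, 90 mm tall; origin at its underside. Bystander.
- relish: A small amber jar with a white cap beside the carousel, 56 mm wide, 80 mm tall; origin at its underside. Bystander. (A row of large jars and bottles, up to 220 mm tall, stands fixed along the far edge, and olive pans and a scale at the sides.)

How it is judged (in metres and radians):
On the way, in this order (a step that is already met when the one before it is completed fails the run):
1. the red lid is fully shut, its tab behind the rim (value of joint lid below 0.08 rad), for 0.2 s.
2. with the lid still shut, the marked jar is turned to the front by the held peg (value of joint lid below 0.08 rad and horizontal distance between jar and front below 0.012 m and contact force between the fingers and peg above 2 N), for 0.2 s.
At the end, for the whole second after the job is handed in: The lid is within 0.08 rad of fully shut, the marked jar's axis is within 12 mm (about 7 degrees) of the front position, the turntable is still (under 0.05 rad/s), the fingers hold the peg with more than 2 N, and the cup stands upright within 30 mm of the turntable's middle (all of step 2 and angular speed of turntable below 0.05 rad/s and angle between pit_cup's own z axis and vertical below 0.2 rad and horizontal distance between pit_cup and hub below 0.03 m); the arm keeps its last pose, push and grip.
It fails at once if a bystander on the stall (scoop, saucer, tin or small relish jar) is pushed more than 50 mm or tipped over (distance of any of scoop, saucer, tin, relish from where it was at the start of the episode above 0.05 m or angle between any of scoop, saucer, tin, relish's own z axis and vertical above 0.5 rad).
It fails at once if the cup in the middle of the turntable tips or slides more than 30 mm off the middle (angle between pit_cup's own z axis and vertical above 0.4 rad or horizontal distance between pit_cup and hub above 0.03 m).
It also fails if it takes over 54 s, if anything falls off the work surface, if the arm or the gripper's body presses on something with over 40 N, if the wrist force passes 120 N, or if a joint passes its speed limit or range.

### The arm

A 7-joint arm with a two-finger parallel gripper is mounted at the origin on the work surface. World frame = base frame: x ahead of the robot, y to its left, z up, the work surface at z = 0. Lengths are in mm, angles in degrees, forces in N, time in s.
With the tool pointing down it reaches from about 400 to 875 mm from the base axis. Payload 6.5 kg.
Tool frame: the origin (TCP) lies at the very end of the fingers, on their centre line; the grasp point (between the pads) lies 19 mm behind it; z points along the fingers, y is the direction in which the jaws open and shut (so a half turn about z gives the same grasp; the last joint's range is limited). The gripper opens to 85 mm and grips with 20 to 120 N. Pads are 22 mm wide; open, the fingers measure 114 mm over their backs; the gripper's body (76 mm by 85 mm) begins 54 mm behind the grasp point. The pads swing forward as they close: fully open they stand 13 mm farther back than shut.
Start: joints at [69.259, 30.733, -0.252, 88.115, 0.149, 61.152, -4.079], TCP at [189.473, -621.764, 200.29] pointing down, gripper open.
Joint ranges: [-154.64, 154.64], [-21.42, 123.67], [-72.66, 72.17], [13.99, 137.28], [-74.86, 254.86], [10.95, 109.41], [-158.01, 158.01]. Speed limits (degrees/s): [136.94, 136.94, 180, 180, 180, 180, 180].

### API

Orientations are given as a 3x3 rotation matrix whose columns are the frame's x, y, z axes.
In Python, from rig import env gives the robot as it stands.
- The arm moves only by the tool apply_moves, never from a script. Its argument "commands" is a list of rows, each a list of 5 numbers: the opening, from -1 (shut) to 1 (fully open), then the shift along the tool's x, y, z in cm, then the turn about the tool's z in degrees. A call has exactly 8 rows; each row shifts and turns the commanded pose from where the row before left it, along the tool's axes as they then stand; what a row does not reach is not made up. A row lasts 1/8 s, in which the tool goes at most 62.5 mm and 10.7 degrees, less where a joint would pass 70% of its speed; a pose out of reach is approached as far as the arm can. A call with a gripper value outside its range is refused whole. The fingers move at their own pace and stop on an object; "squeeze" is the grip in N (left out, the last holds). Time passes only in rows, so rows that do not move let the fingers close, or fill a call up. It gives the time, the measured TCP pose, the force and the opening at its end, in the units of the state.
- env.sense(): the state, without advancing time (a new reading comes with each control period).
- env.camera(name): name is "side" or "top"; returns a dict with "frame" (420x560x3 uint8, red, green, blue), "depth" (420x560 float32, mm along the optical axis (not along the pixel's ray), 0 where there is no reading), "mtx" (3x3 intrinsics, pixels), "dist_coeffs" ([k1, k2, p1, p2, k3] as OpenCV has them; the pictures are not rectified), "view" (4x4, takes a point from world to camera coordinates). Camera axes: x right, y down, z forward; pixel columns grow to the right and rows downward; lengths in mm; the calibration is good to about 2 mm. A picture is of the moment at which its call begins.
- env.close_job(): hands the job in, once; it reports no verdict.
The state is a dict: "t": time; "joint_positions": joint angles; "qd": joint speeds; "effort": joint torques, N m; "tcp_pos": TCP position; "tool_rot": TCP orientation; "contact_force": force on the tool from outside, world axes, zero at the start; "ft_torque": the same for the moment, N m; "gripper_width": opening from 0.0 (shut) to 1.0 (fully open).
Only numpy, scipy, OpenCV 4.12 (cv2) and the standard library are available. Lean on these libraries where they do the work, as an engineer would, in place of code of your own. Each camera call takes 0.05 s, during which the arm holds its last target. There are 200 camera calls.

## Working session

There is one attempt and no reset: what is moved stays moved. The work goes in short steps, Python scripts to look and compute and a tool call to move; the robot and the scene stay as the last step left them, time stands still between calls to the robot, and variables do not carry over. Pictures are saved under pics/ and viewed, about 8 in all and at most 12, crops included, and the job is handed in when it is done.

Besides the shell and the picture viewer there is one more tool, called after ">>>" by a JSON object that holds its "method" and its "body". apply_moves: Moves the arm, as the interface text tells. Its arguments: {"type":"object","properties":{"commands":{"type":"array","items":{"type":"array","items":{"type":"number"}}},"squeeze":{"type":"number"}},"required":["commands"]}

```bash
mkdir -p pics; ls; cat > h.py <<'E'
import numpy as np,cv2
from rig import env
def save(c,fn): cv2.imwrite(fn,cv2.cvtColor(c['frame'],cv2.COLOR_RGB2BGR))
def rays(c,uv):
    n=cv2.undistortPoints(np.float64(uv).reshape(-1,1,2),c['mtx'],c['dist_coeffs']).reshape(-1,2)
    V=np.array(c['view']);R=V[:3,:3];t=V[:3,3]
    return -R.T@t, np.c_[n,np.ones(len(n))]@R
def onplane(c,uv,z):
    o,d=rays(c,uv); return o+d*((z-o[2])/d[:,2])[:,None]
def cloud(c,mask):
    v,u=np.nonzero(mask&(c['depth']>0)); o,d=rays(c,np.c_[u,v]); return o+d*c['depth'][v,u][:,None],u,v
def hsv(c): return cv2.cvtColor(c['frame'],cv2.COLOR_RGB2HSV)
E
python3 - <<'E'
from h import *
s=env.sense();print(s)
a=env.camera('top');b=env.camera('side')
for c,n in((a,'top'),(b,'side')):
    save(c,f'pics/{n}0.png');print(np.round(c['view'],2),c['mtx'])
    H=hsv(c);hh,ss,vv=H[...,0],H[...,1],H[...,2]
    for nm,m in (('red',((hh<5)|(hh>174))&(ss>150)&(vv>80)),('orange',(hh>=7)&(hh<18)&(ss>190)&(vv>150))):
        k,l,st,ce=cv2.connectedComponentsWithStats(m.astype('u1'))
        for i in range(1,k):
            if st[i,4]>25:
                P,u,v=cloud(c,l==i)
                print(n,nm,st[i],ce[i].round(1),np.median(P,0).round(0),P.min(0).round(),P.max(0).round())
E
```

```text
pics
{'t': 0.0, 'joint_positions': array([69.25996546, 30.77752747, -0.25614056, 88.17104451,  0.14926601,
       61.15171394, -4.08069495]), 'qd': array([ 0.04607822,  0.00774625,  0.04697783, -0.00340413, -0.00536086,
        0.12003644, -0.081122  ]), 'effort': array([ 3.45560384e-04, -5.83418334e+01,  1.04915902e+00, -2.59100121e+01,
        1.24414492e-02,  9.66829219e-03, -1.32277813e-05]), 'tcp_pos': array([ 189.2623451 , -621.11544811,  199.41013518]), 'tool_rot': array([[ 9.56551082e-01,  2.91564136e-01, -6.18720538e-04],
       [ 2.91564769e-01, -9.56549698e-01,  1.63108913e-03],
       [-1.16269853e-04, -1.74061718e-03, -9.99998478e-01]]), 'contact_force': array([ 0.1685657 , -0.48142204, -0.71782206]), 'ft_torque': array([ 0.0109222 , -0.04228146,  0.04333498]), 'gripper_width': 0.9975845459957984}
[[-2.00000e-02 -1.00000e+00 -3.00000e-02  7.44300e+01]
 [-1.00000e+00  2.00000e-02 -5.00000e-02  5.50400e+02]
 [ 5.00000e-02  3.00000e-02 -1.00000e+00  1.35427e+03]
 [ 0.00000e+00  0.00000e+00  0.00000e+00  1.00000e+00]] [[512.40864497   0.         276.83600885]
 [  0.         
[... 184 characters left out ...]
3  23 164] [257.7 182.9] [586. 102. 187.] [560.  89. 143.] [612. 122. 213.]
top orange [303 127  12  14  97] [307.6 133.3] [733. -22.  13.] [714. -40.   5.] [750. -10.  22.]
[[ 9.0000e-01 -4.3000e-01  2.0000e-02 -5.0043e+02]
 [-3.3000e-01 -7.2000e-01 -6.1000e-01  2.7649e+02]
 [ 2.7000e-01  5.5000e-01 -7.9000e-01  7.9692e+02]
 [ 0.0000e+00  0.0000e+00  0.0000e+00  1.0000e+00]] [[425.81817867   0.         286.85509498]
 [  0.         425.81817867 209.53638308]
 [  0.           0.           1.        ]]
side red [269 147  29  17 149] [282.9 155.9] [589.  93. 197.] [559.  82. 126.] [632. 186. 210.]
side orange [353 226  16  10 100] [362.4 229.9] [733. -24.  12.] [712. -42.   8.] [750. -13.  16.]
```

View pics/top0.png

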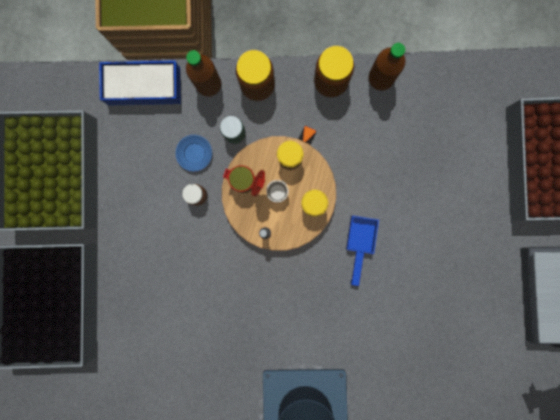

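View pics/side0.png

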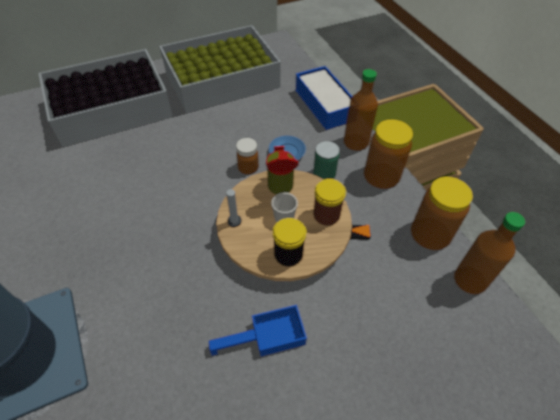

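The top view shows the hub near (278,193), the marked jar at (240,179) with its red lid leaning inward at (258,183), the peg at (265,233), and the yellow caps at (290,153) and (315,203). The arrow is at (307,133), and the scoop, saucer, tin and relish stand clear around the deck. The side view agrees.

```bash
cat > meas.py <<'E'
from h import *
from scipy.optimize import least_squares
def caps(c):
    H=hsv(c);m=((H[...,0]>=20)&(H[...,0]<33)&(H[...,1]>170)&(H[...,2]>140)).astype('u1')
    k,l,st,ce=cv2.connectedComponentsWithStats(m);out=[]
    for i in range(1,k):
        if st[i,4]<150: continue
        P,u,v=cloud(c,l==i); z=np.median(P[:,2])
        if z<128 or z>150: continue
        top=P[:,2]>134
        p=onplane(c,np.c_[u,v][top],139)
        (x,y),r=cv2.minEnclosingCircle(p[:,:2].astype('f4')); out.append((x,y,r,len(u),*p.mean(0)[:2]))
    return np.array(out)
def peg(c,hub,ang):  # top of steel peg near predicted place
    p=hub+110*np.array([np.cos(ang),np.sin(ang)])
    P,u,v=cloud(c,np.ones(c['depth'].shape,bool))
    k=(np.hypot(*(P[:,:2]-p).T)<30)&(P[:,2]>141)&(P[:,2]<158)
    q=P[k]; return q.mean(0),k.sum()
def fit(C):  # two caps, 180 and 270 deg from the jar
    best=None
    for a in (C,C[::-1]):
        f=lambda q:np.r_[a[0]-q[:2]+95*np.array([np.cos(q[2]),np.sin(q[2])]),a[1]-q[:2]-95*np.array([np.sin(q[2]),-np.cos(q[2])])]
        for t0 in range(4):
            s=least_squares(f,[*a.mean(0),t0*1.57])
            if best is None or s.cost<best.cost: best=s
    return best.x,best.cost
E
python3 - <<'E'
from meas import *
a=env.camera('top');b=env.camera('side')
for c in(a,b):
    C=caps(c);print(C.round(1))
    if len(C)==2:
        for cols in((0,1),(4,5)):
            q,co=fit(C[:,cols]);print('hub',q[:2].round(1),'jar',np.degrees(q[2])%360,'cost',co)
            print('peg pred',q[:2]+110*np.array([-np.sin(q[2]),np.cos(q[2])]),peg(c,q[:2],q[2]+1.5708))
    H=hsv(c);hh,ss,vv=H[...,0],H[...,1],H[...,2]
    m=(hh>=7)&(hh<18)&(ss>190)&(vv>150)
    k,l,st,ce=cv2.connectedComponentsWithStats(m.astype('u1'))
    for i in range(1,k):
        P,u,v=cloud(c,l==i)
        if len(P)>60 and np.median(P[:,2])<40:
            # arrow outline
            p=onplane(c,np.c_[u,v],14)[:,:2];d=p.mean(0)-q[:2];print('arrow',p.mean(0),np.degrees(np.arctan2(d[1],d[0])),np.hypot(*d))
            A=cv2.minEnclosingTriangle(p.astype('f4').reshape(-1,1,2))[1];print(A.reshape(-1,2))
    # deck circle
    m=(hh>=8)&(hh<22)&(ss>70)&(ss<190)&(vv>120);k,l,st,ce=cv2.connectedComponentsWithStats(m.astype('u1'))
    i=1+st[1:,4].argmax()
    cn=max(cv2.findContours((l==i).astype('u1'),0,1)[0],key=len).reshape(-1,2)
    p=onplane(c,cn,50)[:,:2].astype('f4');print('deck',cv2.minEnclosingCircle(cv2.convexHull(p)))
    m=((hh<5)|(hh>174))&(ss>150)&(vv>80);P,u,v=cloud(c,m)
    d=P[:,:2]-q[:2];J=np.array([np.cos(q[2]),np.sin(q[2])]);rr=d@J
    k=(P[:,2]>145)&(P[:,2]<225);A=np.polyfit(P[k,2],rr[k],1);print('lid slope',A,'ang',90+np.degrees(np.arctan(-A[0])),rr[k].min(),P[k,2].max())
E
```

```text
[[880.1 -90.6  41.2 878.  880.3 -90.8]
 [660.5  26.   31.6 512.  661.3  26.1]
 [539.3 -30.6  31.8 527.  539.  -30.6]]Traceback (most recent call last):
  File "<stdin>", line 16, in <module>
NameError: name 'q' is not defined
```

```bash
sed -i 's/        (x,y),r=cv2/        if p[:,0].mean()>760: continue\n        (x,y),r=cv2/' meas.py
cat > m1.py <<'E'
from meas import *
a=env.camera('top');b=env.camera('side')
for c in(a,b):
    C=caps(c);print(C.round(1))
    if len(C)==2:
        for cols in((0,1),(4,5)):
            q,co=fit(C[:,cols]);print('hub',q[:2].round(1),'jar',np.degrees(q[2])%360,'cost',co)
            print('peg pred',q[:2]+110*np.array([-np.sin(q[2]),np.cos(q[2])]),peg(c,q[:2],q[2]+1.5708))
    H=hsv(c);hh,ss,vv=H[...,0],H[...,1],H[...,2]
    m=(hh>=7)&(hh<18)&(ss>190)&(vv>150)
    k,l,st,ce=cv2.connectedComponentsWithStats(m.astype('u1'))
    for i in range(1,k):
        P,u,v=cloud(c,l==i)
        if len(P)>60 and np.median(P[:,2])<40:
            p=onplane(c,np.c_[u,v],14)[:,:2];d=p.mean(0)-q[:2];print('arrow',p.mean(0),np.degrees(np.arctan2(d[1],d[0])),np.hypot(*d))
            A=cv2.minEnclosingTriangle(p.astype('f4').reshape(-1,1,2))[1];print(A.reshape(-1,2))
    m=(hh>=8)&(hh<22)&(ss>70)&(ss<190)&(vv>120);k,l,st,ce=cv2.connectedComponentsWithStats(m.astype('u1'))
    i=1+st[1:,4].argmax()
    cn=max(cv2.findContours((l==i).astype('u1'),0,1)[0],key=len).reshape(-1,2)
    p=onplane(c,cn,50)[:,:2].astype('f4');print('deck',cv2.minEnclosingCircle(cv2.convexHull(p)))
    m=((hh<5)|(hh>174))&(ss>150)&(vv>80);P,u,v=cloud(c,m)
    d=P[:,:2]-q[:2];J=np.array([np.cos(q[2]),np.sin(q[2])]);rr=d@J
    k=(P[:,2]>145)&(P[:,2]<225)&(rr<140)&(rr>-40)
    if k.sum()>10: A=np.polyfit(P[k,2],rr[k],1);print('lid slope',A,'ang',90+np.degrees(np.arctan(-A[0])),rr[k].min(),P[k,2].max())
E
python3 m1.py
```

```text
[[660.9  26.3  31.4 511.  661.1  26.6]
 [539.1 -30.3  31.5 528.  539.4 -30.8]]
hub [628.3 -62.9] jar 249.9621671013343 cost 0.0010121540687140062
peg pred [ 731.67014323 -100.58324482] (array([nan, nan, nan]), np.int64(0))
hub [571.6  58.7] jar 70.22279574874779 cost 0.015166536574565488
peg pred [468.10126571  95.87862185] (array([467.18782641,  95.49892909, 150.11295179]), np.int64(42))
arrow [732.34002166 -22.8089563 ] -26.879044375360806 180.19476660703523
[[737.092    -41.983658]
 [709.0251   -12.778214]
 [752.2572   -13.704865]]
deck ((572.8125610351562, 57.447471618652344), 151.03842163085938)
lid slope [ -0.316949   105.11039766] ang 107.58595979814804 33.384653485239724 211.25843641568508
[[660.   20.8  31.8 524.  659.3  21.8]
 [537.9 -37.2  31.7 683.  538.5 -36.2]]
hub [570.1  52.5] jar 70.42166763897762 cost 0.1475704845799374
peg pred [466.49062857  89.36127913] (array([467.01035003,  91.02280068, 147.76363457]), np.int64(68))
hub [569.8  53.4] jar 70.64777241881933 cost 0.0362311333214783
peg pred [466.0342689   89.81959674] (array([467.01035003,  91.02280068, 147.76363457]), np.int64(68))
arrow [731.67736666 -26.14634667] -26.163123695829615 180.3348645704133
[[708.23535  -14.641801]
 [752.1436   -17.20648 ]
 [735.30005  -44.205524]]
deck ((530.00927734375, 74.48396301269531), 140.9159698486328)
lid slope [ 0.04234988 32.80342936] ang 87.57497957684822 34.180270386631655 210.273609754228meas.py:19: RuntimeWarning: Mean of empty slice.
  q=P[k]; return q.mean(0),k.sum()
  ret = um.true_divide(
```

>>> {"method": "apply_moves", "body": {"commands": [[-1,3.5,-3.3,-1],[-1,3.5,-3.3,-1]], "squeeze": 60}}

```text
validation failed for argument at $.co...
```

>>> {"method": "apply_moves", "body": {"commands": [[-1,3.5,-3.3,-1,0],[-1,3.5,-3.3,-1,0],[-1,3.5,-3.3,-1,0],[-1,3.5,-3.3,0,0],[-1,3.5,-3.3,0,0],[-1,3.5,-3.3,0,0],[-1,3.5,-3.3,0,0],[-1,3.5,-3.3,0,0]], "squeeze": 60}}

```text
t: 1.3
tcp_pos: [381.0, -286.3, 230.5]
tool_rot: [[0.957, 0.291, 0.0], [0.291, -0.957, -0.0], [0.0, 0.001, -1.0]]
contact_force: [0.0, -1.2, -0.4]
gripper_width: 0.002
```

>>> {"method": "apply_moves", "body": {"commands": [[-1,3.5,-3.4,0,0],[-1,3.5,-3.4,0,0],[-1,3.5,-3.4,0,0],[-1,3.5,-3.4,0,0],[-1,3.5,-3.4,0,0],[-1,3.5,-3.4,0,0],[-1,3.5,-3.4,0,0],[-1,3.4,-3.3,0,0]]}}

```text
t: 2.3
tcp_pos: [568.9, 54.3, 230.3]
tool_rot: [[0.957, 0.291, 0.0], [0.291, -0.957, -0.0], [0.0, 0.0, -1.0]]
contact_force: [1.6, -0.5, 0.3]
gripper_width: -0.004
```

>>> {"method": "apply_moves", "body": {"commands": [[-1,0,0,0,9],[-1,0,0,0,9],[-1,0,0,0,9],[-1,0,0,0,9.7],[-1,0,0,0,0],[-1,0,0,0,0],[-1,0,0,0,0],[-1,0,0,0,0]]}}

```text
t: 3.3
tcp_pos: [568.2, 52.9, 230.3]
tool_rot: [[0.941, -0.337, -0.0], [-0.337, -0.941, 0.0], [-0.0, -0.0, -1.0]]
contact_force: [0.2, 0.4, -0.8]
gripper_width: 0.001
```

```bash
python3 - <<'E'
from h import *
s=env.sense();print(s['tcp_pos'],s['tool_rot'].round(3),s['joint_positions'].round(1))
b=env.camera('side');f=b['frame'][80:300,180:420]
cv2.imwrite('pics/s1.png',cv2.resize(cv2.cvtColor(f,cv2.COLOR_RGB2BGR),None,fx=2.5,fy=2.5))
E
```

```text
[568.21382371  52.88800663 230.27121365] [[ 0.941 -0.337 -0.   ]
 [-0.337 -0.941  0.   ]
 [-0.    -0.    -1.   ]] [   1.3   22.   -14.5   98.     6.1   60.8 -124.8]
```

View pics/s1.png

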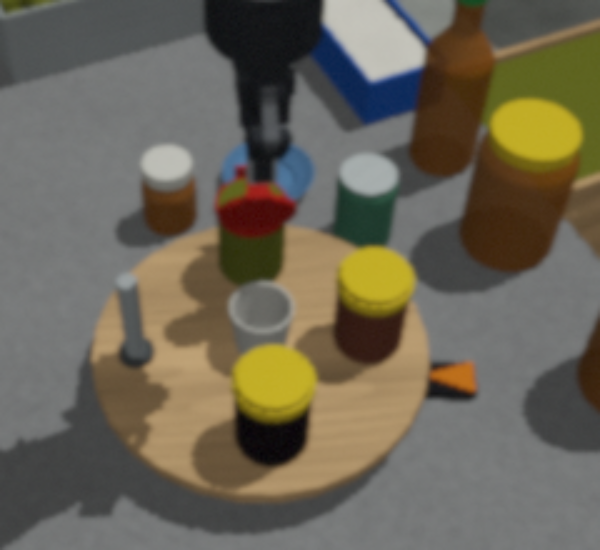

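The fingertips are above the hub, inboard of the lid, at crop pixel (262,180). Everything else is untouched. Next I go down and push outward.

>>> {"method": "apply_moves", "body": {"commands": [[-1,0,0,2.6,0],[-1,0,0,2.6,0],[-1,0,0,0,0],[-1,0,-1,0,0],[-1,0,-1,0,0],[-1,0,-1,0,0],[-1,0,-1,0,0],[-1,0,-1,0,0]]}}

```text
t: 4.35
tcp_pos: [585.6, 100.7, 178.9]
tool_rot: [[0.941, -0.338, 0.0], [-0.338, -0.941, -0.0], [0.001, 0.0, -1.0]]
contact_force: [-3.1, -1.4, 10.0]
gripper_width: 0.003
```

>>> {"method": "apply_moves", "body": {"commands": [[-1,0,-1,0,0],[-1,0,-1,0,0],[-1,0,-1,0,0],[-1,0,-1,0,0],[-1,0,-1,0,0],[-1,0,-0.5,0.5,0],[-1,0,-0.5,0.5,0],[-1,0,-0.5,0.5,0]]}}

```text
t: 5.35
tcp_pos: [607.0, 161.1, 162.7]
tool_rot: [[0.941, -0.338, -0.001], [-0.338, -0.941, -0.0], [-0.0, 0.0, -1.0]]
contact_force: [0.5, 0.0, 0.4]
gripper_width: -0.003
```

>>> {"method": "apply_moves", "body": {"commands": [[-1,0,0,0.5,0],[-1,0,0,0.5,0],[-1,0,0,0.4,0],[-1,0,0,0.3,0],[-1,0,0,0.2,0],[-1,0,0,0.2,0],[-1,0,0,0,0],[-1,0,0,0,0]]}}

```text
t: 6.35
tcp_pos: [607.2, 161.2, 142.4]
tool_rot: [[0.941, -0.338, 0.0], [-0.338, -0.941, 0.0], [0.0, -0.0, -1.0]]
contact_force: [-0.9, -0.7, -0.4]
gripper_width: -0.004
```

```bash
python3 - <<'E'
from h import *
a=env.camera('side');f=a['frame'][80:300,180:420]
cv2.imwrite('pics/s2.png',cv2.resize(cv2.cvtColor(f,cv2.COLOR_RGB2BGR),None,fx=2.5,fy=2.5))
E
```

```text
(no output)
```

View pics/s2.png

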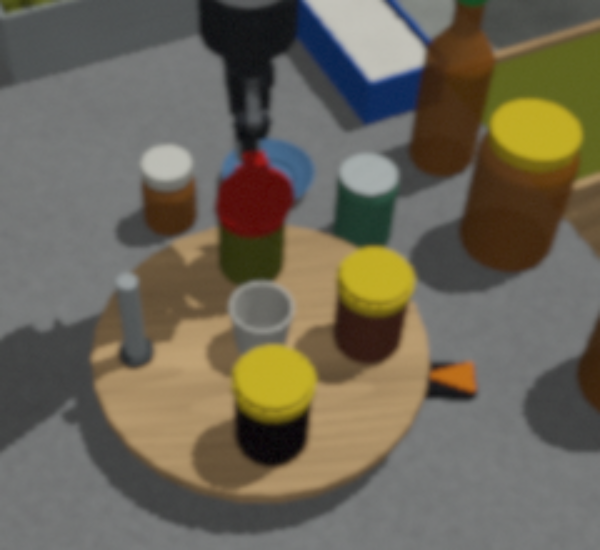

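```bash
cat > lid.py <<'E'
from h import *
hub=np.array([571,56]);th=np.radians(70.3);J=np.array([np.cos(th),np.sin(th)])
for n in('top','side'):
    c=env.camera(n);H=hsv(c);hh,ss,vv=H[...,0],H[...,1],H[...,2]
    m=((hh<6)|(hh>174))&(ss>140)&(vv>70);P,u,v=cloud(c,m);R=(P[:,:2]-hub)@J
    k=(P[:,2]>110)&(P[:,2]<220)&(R>40)&(R<150)
    print(n,k.sum())
    for r in range(50,145,10):
        q=k&(abs(R-r)<5)
        if q.sum(): print(r,q.sum(),np.median(P[q,2]).round(1),np.percentile(P[q,2],[10,90]).round(1))
    V=np.array(c['view']);t=env.sense()['tcp_pos'];x=cv2.projectPoints(t.reshape(1,3),cv2.Rodrigues(V[:3,:3])[0],V[:3,3],c['mtx'],c['dist_coeffs'])[0];print(x)
    for r in(61,131):
        x=cv2.projectPoints(np.r_[hub+r*J,141.].reshape(1,3),cv2.Rodrigues(V[:3,:3])[0],V[:3,3],c['mtx'],c['dist_coeffs'])[0];print(r,x)
E
python3 lid.py
```

```text
top 15
60 6 190.5 [184.6 195.5]
70 9 196.8 [193.4 201.3]
[[[234.66990591 176.46639046]]]
61 [[[254.43512139 182.46859143]]]
131 [[[227.28594347 173.41257817]]]
side 699
60 615 171.6 [144.8 196.5]
70 65 200.4 [127.2 208.9]
80 18 206.9 [131.5 209.3]
100 1 190.6 [190.6 190.6]
[[[278.71268116 152.38120328]]]
61 [[[281.403173   169.43693465]]]
131 [[[278.59826255 146.53936481]]]
```

```bash
python3 - <<'E'
from h import *
a=env.camera('side');f=a['frame'][90:190,230:330]
b=env.camera('top');g=b['frame'][130:230,200:300]
cv2.imwrite('pics/s3.png',cv2.cvtColor(np.hstack([cv2.resize(x,(400,400),interpolation=cv2.INTER_CUBIC) for x in(f,g)]),cv2.COLOR_RGB2BGR))
D=a['depth'];o,d=rays(a,[[281,v] for v in range(115,185,4)])
for v,dd in zip(range(115,185,4),d): p=o+dd*D[v,281];print(v,p.round(),a['frame'][v,281],'R',((p[:2]-[571,56])@[.337,.9415]).round())
E
```

```text
115 [595. 124. 279.] [56 59 60] R 72.0
119 [592. 118. 275.] [79 82 84] R 66.0
123 [589. 112. 272.] [82 86 88] R 58.0
127 [586. 106. 267.] [88 90 93] R 53.0
131 [585. 103. 260.] [40 41 44] R 49.0
135 [598. 130. 223.] [22 24 26] R 79.0
139 [605. 146. 196.] [42 27 29] R 96.0
143 [595. 124. 208.] [104  17  13] R 72.0
147 [592. 116. 204.] [88 14 13] R 64.0
151 [591. 114. 195.] [86 14 10] R 61.0
155 [591. 114. 184.] [86 13  6] R 62.0
159 [591. 114. 172.] [87 16 12] R 62.0
163 [590. 112. 163.] [86 13  7] R 59.0
167 [591. 114. 149.] [87 14  8] R 61.0
171 [589. 111. 139.] [90 15 12] R 58.0
175 [592. 117. 119.] [65 45 18] R 65.0
179 [592. 116. 108.] [50 53 17] R 64.0
183 [593. 118.  92.] [48 52 14] R 66.0
```

View pics/s3.png

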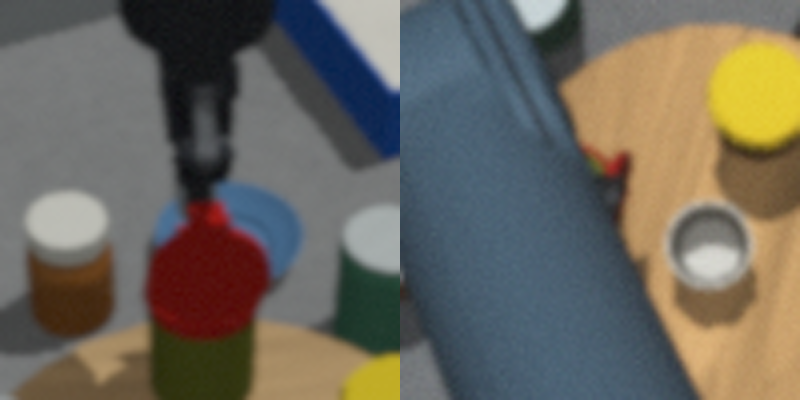

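The lid stands upright (about 90°) and the shut fingers have got past it, standing outboard of it above the jar mouth. The crop shows the lid's inner face at (207,280) with the finger behind it. I'll go back over the top, then push with only the very tips near the free edge, more slowly.

>>> {"method": "apply_moves", "body": {"commands": [[-1,0,0,-3,0],[-1,0,0,-3,0],[-1,0,0,-3,0],[-1,0,0,-0.5,0],[-1,0,3,0,0],[-1,0,3,0,0],[-1,0,3,0,0],[-1,0,0,0,0]]}}

```text
t: 7.6
tcp_pos: [575.7, 73.3, 236.2]
tool_rot: [[0.94, -0.342, -0.002], [-0.342, -0.94, -0.002], [-0.001, 0.002, -1.0]]
contact_force: [-0.2, -0.2, 0.6]
gripper_width: 0.002
```

```bash
python3 lid.py
```

```text
top 17
130 6 126.7 [125.6 128.5]
140 11 133.2 [126.7 141.7]
[[[268.33115176 185.18759448]]]
61 [[[254.43512139 182.46859143]]]
131 [[[227.28594347 173.41257817]]]
side 695
60 627 172.3 [146. 198.]
70 60 133.7 [125.8 209.2]
80 8 132.6 [129.7 155.6]
[[[282.57272334 150.15862628]]]
61 [[[281.403173   169.43693465]]]
131 [[[278.59826255 146.53936481]]]
```

>>> {"method": "apply_moves", "body": {"commands": [[-1,0,0,2,0],[-1,0,0,2,0],[-1,0,-1,0,0],[-1,0,-0.5,0,0],[-1,0,-0.5,0,0],[-1,0,-0.5,0,0],[-1,0,-0.5,0,0],[-1,0,-0.5,0,0]]}}

```text
t: 8.7
tcp_pos: [588.6, 109.7, 197.4]
tool_rot: [[0.941, -0.338, 0.0], [-0.338, -0.941, 0.0], [0.0, -0.0, -1.0]]
contact_force: [0.4, -0.3, -0.4]
gripper_width: 0.003
```

```bash
python3 lid.py
```

```text
top 0
[[[253.90938855 181.50632628]]]
61 [[[254.43512139 182.46859143]]]
131 [[[227.28594347 173.41257817]]]
side 675
60 625 172.3 [145.4 198. ]
70 44 132.2 [126.  208.7]
80 6 132.1 [131.5 133.4]
[[[280.95005415 151.84481676]]]
61 [[[281.403173   169.43693465]]]
131 [[[278.59826255 146.53936481]]]
```

```bash
python3 - <<'E'
from h import *
a=env.camera('side');f=a['frame'][90:190,230:330]
b=env.camera('top');g=b['frame'][130:230,200:300]
cv2.imwrite('pics/s4.png',cv2.cvtColor(np.hstack([cv2.resize(x,(400,400),interpolation=cv2.INTER_CUBIC) for x in(f,g)]),cv2.COLOR_RGB2BGR))
D=a['depth']
for U in (277,281,285):
  vs=range(119,160,3);o,d=rays(a,[[U,v] for v in vs])
  for v,dd in zip(vs,d): p=o+dd*D[v,U];print(U,v,p.round(),a['frame'][v,U],'R',((p[:2]-[571,56])@[.337,.9415]).round())
E
```

```text
277 119 [574.  98. 297.] [20 24 26] R 41.0
277 122 [563.  72. 315.] [35 37 39] R 12.0
277 125 [557.  59. 320.] [30 32 35] R -2.0
277 128 [556.  58. 315.] [20 24 26] R -3.0
277 131 [561.  68. 297.] [23 25 26] R 8.0
277 134 [578. 107. 252.] [49 51 53] R 50.0
277 137 [577. 105. 246.] [67 72 74] R 48.0
277 140 [578. 106. 237.] [66 72 78] R 49.0
277 143 [579. 109. 227.] [98 81 96] R 52.0
277 146 [583. 118. 209.] [111  34  44] R 62.0
277 149 [584. 119. 199.] [87 13 11] R 64.0
277 152 [583. 117. 193.] [88 15  7] R 62.0
277 155 [583. 117. 185.] [87 16 13] R 61.0
277 158 [583. 116. 177.] [87 18  9] R 61.0
281 119 [567.  64. 326.] [55 58 61] R 6.0
281 122 [566.  62. 321.] [59 60 63] R 4.0
281 125 [563.  56. 320.] [58 60 63] R -2.0
281 128 [561.  53. 317.] [28 29 33] R -6.0
281 131 [567.  65. 298.] [20 20 23] R 7.0
281 134 [583. 100. 256.] [21 22 24] R 45.0
281 137 [583.  98. 250.] [20 19 23] R 44.0
281 140 [584. 100. 241.] [19 22 26] R 45.0
281 143 [585. 102. 230.] [112  44  44] R 48.0
281 146 [591. 115. 209.] [117  19  18] R 62.0
281 149 [591. 114. 201.] [87 15 11] R 62.0
281 152 [591. 115. 191.] [87 16 13] R 63.0
281 155 [591. 116. 182.] [86 13 11] R 63.0
281 158 [591. 114. 175.] [87 15 13] R 62.0
285 119 [573.  62. 325.] [78 81 84] R 7.0
285 122 [571.  58. 323.] [85 87 90] R 2.0
285 125 [570.  54. 319.] [80 83 86] R -2.0
285 128 [568.  52. 315.] [41 44 46] R -5.0
285 131 [574.  63. 297.] [19 21 21] R 8.0
285 134 [589.  95. 258.] [45 47 49] R 43.0
285 137 [593. 102. 243.] [48 51 56] R 50.0
285 140 [593. 102. 235.] [49 54 58] R 51.0
285 143 [602. 119. 209.] [117  53  58] R 70.0
285 146 [599. 113. 207.] [112  23  22] R 63.0
285 149 [600. 114. 197.] [87 19 16] R 65.0
285 152 [599. 113. 190.] [87 13 11] R 64.0
285 155 [598. 111. 184.] [87 14 10] R 61.0
285 158 [598. 110. 176.] [87 15 11] R 60.0
```

View pics/s4.png

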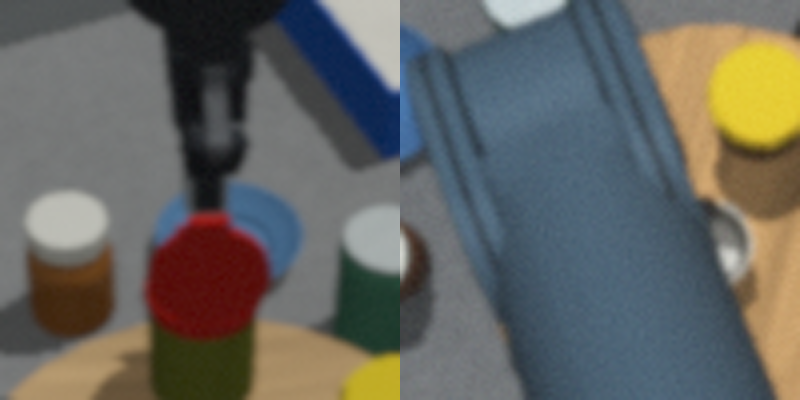

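>>> {"method": "apply_moves", "body": {"commands": [[-1,0,1,0,0],[-1,0,1,0,0],[-1,0,1,0,0],[-1,0,1,0,0],[-1,0,0.5,0,0],[-1,0,0,0,0],[-1,0,0,0,0],[-1,0,0,0,0]]}}

```text
t: 9.9
tcp_pos: [573.3, 67.6, 197.3]
tool_rot: [[0.941, -0.337, 0.0], [-0.337, -0.941, 0.0], [-0.0, -0.0, -1.0]]
contact_force: [-0.2, -0.7, -0.3]
gripper_width: -0.001
```

```bash
cat > tip.py <<'E'
from h import *
a=env.camera('side');D=a['depth'];t=env.sense()['tcp_pos'];V=np.array(a['view'])
x=cv2.projectPoints(t.reshape(1,3),cv2.Rodrigues(V[:3,:3])[0],V[:3,3],a['mtx'],a['dist_coeffs'])[0].ravel();print(t,x)
f=a['frame'][90:190,230:330]
cv2.imwrite('pics/tip.png',cv2.cvtColor(cv2.resize(f,(500,500),interpolation=cv2.INTER_CUBIC),cv2.COLOR_RGB2BGR))
for U in (int(x[0])-3,int(x[0])+1,int(x[0])+5):
  vs=range(int(x[1])-24,int(x[1])+10,2);o,d=rays(a,[[U,v] for v in vs])
  for v,dd in zip(vs,d): p=o+dd*D[v,U];print(U,v,p.round(),a['frame'][v,U],'R',((p[:2]-[571,56])@[.337,.9415]).round())
E
python3 tip.py
```

```text
[573.29613547  67.51626177 197.22077659] [282.9885956  168.22432032]
279 144 [541.  17. 318.] [27 29 32] R -46.0
279 146 [543.  21. 310.] [27 21 22] R -42.0
279 148 [543.  20. 306.] [22 18 19] R -43.0
279 150 [548.  32. 289.] [30 28 27] R -31.0
279 152 [562.  63. 250.] [62 62 63] R 3.0
279 154 [563.  65. 243.] [66 66 67] R 6.0
279 156 [563.  64. 238.] [67 66 67] R 5.0
279 158 [564.  65. 232.] [73 69 71] R 6.0
279 160 [563.  64. 228.] [84 50 49] R 5.0
279 162 [586. 114. 166.] [87 16 12] R 59.0
279 164 [586. 115. 159.] [87 15 11] R 60.0
279 166 [586. 114. 154.] [87 15 12] R 60.0
279 168 [586. 114. 147.] [87 13  9] R 60.0
279 170 [586. 113. 143.] [89  9  3] R 58.0
279 172 [586. 115. 134.] [90 17 17] R 60.0
279 174 [588. 117. 124.] [79 30 14] R 63.0
279 176 [589. 119. 116.] [54 51 19] R 66.0
283 144 [546.  13. 320.] [47 49 51] R -49.0
283 146 [546.  12. 316.] [27 30 33] R -50.0
283 148 [548.  17. 306.] [23 24 25] R -45.0
283 150 [558.  37. 280.] [15 17 19] R -22.0
283 152 [567.  56. 255.] [15 15 19] R -2.0
283 154 [566.  54. 251.] [19 20 22] R -3.0
283 156 [569.  60. 240.] [17 19 21] R 3
[... 467 characters left out ...]
] R -48.0
287 146 [553.  11. 315.] [48 49 51] R -49.0
287 148 [556.  17. 304.] [31 34 35] R -42.0
287 150 [566.  36. 278.] [27 30 33] R -21.0
287 152 [573.  51. 256.] [44 45 48] R -4.0
287 154 [573.  52. 250.] [45 45 47] R -3.0
287 156 [574.  52. 245.] [44 44 45] R -3.0
287 158 [574.  53. 238.] [51 45 46] R -1.0
287 160 [602. 109. 170.] [78 30 30] R 60.0
287 162 [603. 110. 162.] [89 16 15] R 61.0
287 164 [603. 110. 156.] [86 10 10] R 61.0
287 166 [603. 110. 150.] [87 12  9] R 62.0
287 168 [602. 107. 147.] [90 17 15] R 59.0
287 170 [602. 107. 141.] [94 17 13] R 59.0
287 172 [606. 115. 125.] [81 21 14] R 67.0
287 174 [608. 118. 115.] [60 43 15] R 71.0
287 176 [606. 115. 112.] [51 51 20] R 68.0
```

View pics/tip.png

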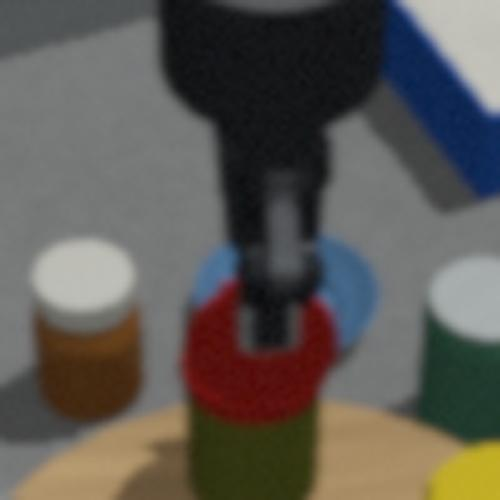

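The picture settles it. With the TCP reported at z=197 the tips end near crop (265,345), which is z≈225, so the shut fingers end about 27 mm above the reported TCP. That explains why the first push slid over the lid's edge. I'm lowering accordingly.

>>> {"method": "apply_moves", "body": {"commands": [[-1,0,0,2,0],[-1,0,0,2,0],[-1,0,-1,0,0],[-1,0,-1,0,0],[-1,0,-1,0,0],[-1,0,-0.5,0,0],[-1,0,-0.5,0,0],[-1,0,-0.5,0,0]]}}

```text
t: 10.95
tcp_pos: [588.5, 109.3, 157.3]
tool_rot: [[0.941, -0.338, -0.0], [-0.338, -0.941, -0.0], [-0.0, 0.0, -1.0]]
contact_force: [0.3, -0.4, 0.6]
gripper_width: 0.0
```

```bash
python3 lid.py; python3 tip.py | head -18
```

```text
top 0
[[[255.2783647  183.03949898]]]
61 [[[254.43512139 182.46859143]]]
131 [[[227.28594347 173.41257817]]]
side 524
60 335 156.1 [139.2 169.4]
70 178 178.3 [131.1 191.3]
80 10 131.0 [128.5 133.9]
90 1 130.9 [130.9 130.9]
[[[280.86788541 165.64148406]]]
61 [[[281.403173   169.43693465]]]
131 [[[278.59826255 146.53936481]]]
[588.53234406 109.58634123 157.24175166] [280.91679044 165.78573647]
277 141 [557.  61. 281.] [33 37 44] R -0.0
277 143 [556.  58. 279.] [29 31 37] R -3.0
277 145 [556.  58. 274.] [23 20 28] R -3.0
277 147 [558.  63. 265.] [23 20 21] R 2.0
277 149 [564.  76. 245.] [39 36 36] R 17.0
277 151 [579. 108. 206.] [67 66 68] R 51.0
277 153 [578. 106. 203.] [71 70 71] R 49.0
277 155 [579. 107. 195.] [73 71 72] R 51.0
277 157 [578. 106. 191.] [79 63 64] R 49.0
277 159 [584. 120. 169.] [90 25 24] R 65.0
277 161 [583. 118. 166.] [91 16 14] R 63.0
277 163 [583. 118. 160.] [90 15 10] R 62.0
277 165 [583. 117. 155.] [89 12  7] R 62.0
277 167 [583. 116. 149.] [91 17 14] R 61.0
277 169 [582. 115. 144.] [94 19 14] R 60.0
277 171 [581. 113. 141.] [107  17  15] R 57.0
277 173 [584. 120. 127.] [87 20 14] R 65.0
```

>>> {"method": "apply_moves", "body": {"commands": [[-1,0,-0.8,0.1,0],[-1,0,-0.8,0.2,0],[-1,0,-0.7,0.4,0],[-1,0,-0.6,0.5,0],[-1,0,-0.5,0.6,0],[-1,0,-0.4,0.6,0],[-1,0,-0.3,0.6,0],[-1,0,-0.2,0.6,0]]}}

```text
t: 12.1
tcp_pos: [603.0, 150.1, 120.8]
tool_rot: [[0.941, -0.338, -0.0], [-0.338, -0.941, 0.0], [-0.0, -0.0, -1.0]]
contact_force: [-0.2, 0.4, 1.1]
gripper_width: -0.001
```

>>> {"method": "apply_moves", "body": {"commands": [[-1,0,-0.2,0.2,0],[-1,0,-0.2,0.2,0],[-1,0,0,0.2,0],[-1,0,0,0.1,0],[-1,0,0,0.1,0],[-1,0,0,0.1,0],[-1,0,0,0,0],[-1,0,0,0,0]]}}

```text
t: 13.1
tcp_pos: [604.3, 153.5, 112.2]
tool_rot: [[0.941, -0.338, -0.0], [-0.338, -0.941, -0.0], [-0.0, 0.0, -1.0]]
contact_force: [0.1, 0.5, -0.2]
gripper_width: -0.001
```

```bash
python3 lid.py
```

```text
top 0
[[[239.10495814 178.7382348 ]]]
61 [[[254.43512139 182.46859143]]]
131 [[[227.28594347 173.41257817]]]
side 498
60 64 139.6 [127.8 142.1]
70 118 139.7 [128.4 141.8]
80 106 140.8 [137.5 142.5]
90 95 141.3 [140.2 143.4]
100 62 141.7 [140.6 143. ]
110 43 142.4 [140.9 143.2]
120 10 141.9 [140.3 144.1]
[[[278.95768041 164.56047661]]]
61 [[[281.403173   169.43693465]]]
131 [[[278.59826255 146.53936481]]]
```

Nearly shut: the lid is at 141–142 mm. I'll press gently until there is a clear force.

>>> {"method": "apply_moves", "body": {"commands": [[-1,0,-0.5,0.1,0],[-1,0,-0.5,0.1,0],[-1,0,0,0.1,0],[-1,0,0,0.1,0],[-1,0,0,0,0],[-1,0,0,0,0],[-1,0,0,0,0],[-1,0,0,0,0]]}}

```text
t: 14.2
tcp_pos: [608.7, 164.2, 109.8]
tool_rot: [[0.941, -0.338, 0.002], [-0.338, -0.941, 0.001], [0.002, -0.002, -1.0]]
contact_force: [-1.4, 0.7, 9.2]
gripper_width: -0.003
```

>>> {"method": "apply_moves", "body": {"commands": [[-1,0,0,0.2,0],[-1,0,0,0,0],[-1,0,0,0,0],[-1,0,0,-2,0],[-1,0,0,-3,0],[-1,0,0,-3,0],[-1,0,0,-3,0],[-1,0,0,0,0]]}}

```text
t: 15.2
tcp_pos: [609.3, 163.9, 219.3]
tool_rot: [[0.941, -0.338, 0.005], [-0.338, -0.941, 0.002], [0.004, -0.003, -1.0]]
contact_force: [-0.6, -0.1, -1.0]
gripper_width: 0.002
```

```bash
python3 lid.py;python3 - <<'E'
from meas import *
for n in('top','side'):
    c=env.camera(n);C=caps(c);print(n,C.round(1))
    if len(C)==2:
        for A in(C,C[::-1]): 
            q,co=fit(A[:,4:6]);
            if np.hypot(*(q[:2]-[571,56]))<20:print(q[:2],np.degrees(q[2])%360)
    print(peg(c,np.array([571,56]),np.radians(160.3)))
E
```

```text
top 92
60 20 142.1 [139.8 143.9]
70 50 141.8 [138.7 145.7]
80 4 142.5 [141.6 143.6]
90 8 142.4 [138.8 144.5]
100 10 141.6 [136.  143.3]
[[[230.09033932 172.7317167 ]]]
61 [[[254.43512139 182.46859143]]]
131 [[[227.28594347 173.41257817]]]
side 610
60 66 139.9 [128.9 142. ]
70 106 139.6 [129.6 141.8]
80 104 140.2 [136.  141.9]
90 92 140.2 [138.5 141.5]
100 94 140.5 [138.9 142. ]
110 79 140.5 [138.5 141.9]
120 49 140.1 [139.  141.2]
130 20 139.5 [138.7 141.1]
[[[278.54237757 126.14406906]]]
61 [[[281.403173   169.43693465]]]
131 [[[278.59826255 146.53936481]]]
top [[659.9  25.3  31.6 520.  660.3  25. ]
 [537.7 -30.6  31.4 526.  537.2 -30.2]]
(array([nan, nan, nan]), np.int64(0))
side [[660.1  19.3  31.4 523.  658.8  19.8]
 [535.9 -36.5  31.7 693.  536.7 -35.4]]
(array([467.59905007,  92.51568574, 147.76531593]), np.int64(63))meas.py:19: RuntimeWarning: Mean of empty slice.
  q=P[k]; return q.mean(0),k.sum()
  ret = um.true_divide(
```

>>> {"method": "apply_moves", "body": {"commands": [[0.6,-2.2,2.3,0,0],[0.6,-2.2,2.3,0,0],[0.6,-2.2,2.3,0,0],[0.6,-2.2,2.3,0,0],[0.6,-2.2,2.2,0,0],[0.6,0,0,2,0],[0.6,0,0,2,0],[0.6,0,0,0,0]]}}

```text
t: 16.4
tcp_pos: [463.9, 92.5, 174.6]
tool_rot: [[0.941, -0.338, -0.004], [-0.338, -0.941, -0.001], [-0.004, 0.002, -1.0]]
contact_force: [-0.4, -1.0, 1.3]
gripper_width: 0.8
```

```bash
python3 - <<'E'
from h import *
a=env.camera('side');f=a['frame'][90:270,170:350];D=a['depth']
b=env.camera('top');g=b['frame'][150:270,200:320]
cv2.imwrite('pics/s5.png',cv2.cvtColor(np.hstack([cv2.resize(x,(400,400),interpolation=cv2.INTER_CUBIC) for x in(f,g)]),cv2.COLOR_RGB2BGR))
V=np.array(a['view']);
pr=lambda p:cv2.projectPoints(np.float64(p).reshape(1,3),cv2.Rodrigues(V[:3,:3])[0],V[:3,3],a['mtx'],a['dist_coeffs'])[0].ravel()
s=env.sense();t=s['tcp_pos'];print(t,s['joint_positions'].round(1));u=[(v-[170,90])*400/180 for v in(pr(t),pr(t+[0,0,28]),pr(t+[0,0,41]),pr([467.5,93.5,150]))];print(np.round(u))
E
```

```text
[465.54122998  93.00643224 176.24092467] [  -3.4   16.4  -15.6  114.5    5.7   49.8 -131.9]
[[128. 208.]
 [125. 186.]
 [124. 176.]
 [133. 226.]]
```

View pics/s5.png

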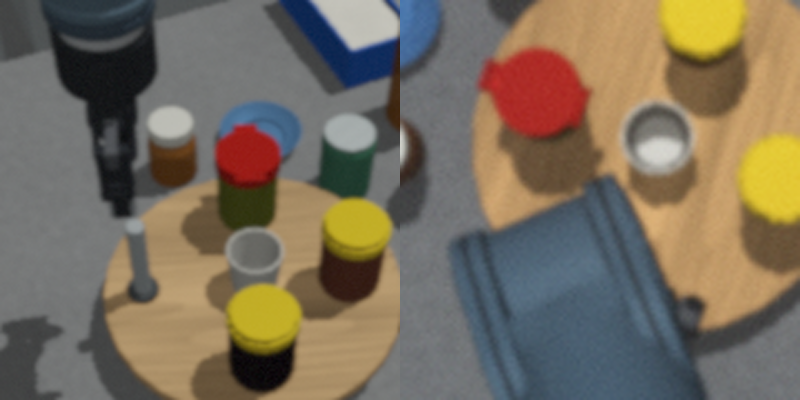

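The lid lies flat and shut (crop (247,150)). The open fingers are over the peg (peg top at (133,226)), with the near finger ending at about (122,213). I'll check the finger offset before lowering.

```bash
python3 - <<'E'
from h import *
a=env.camera('side');D=a['depth']
for U in(221,225,228):
  vs=range(160,196,3);o,d=rays(a,[[U,v] for v in vs])
  print(U,[(v,*(o+dd*D[v,U]).round().astype(int)) for v,dd in zip(vs,d)])
print(env.sense()['tcp_pos'])
E
```

```text
221 [(160, np.int64(443), np.int64(28), np.int64(312)), (163, np.int64(443), np.int64(29), np.int64(304)), (166, np.int64(443), np.int64(31), np.int64(295)), (169, np.int64(442), np.int64(30), np.int64(290)), (172, np.int64(444), np.int64(42), np.int64(269)), (175, np.int64(441), np.int64(34), np.int64(271)), (178, np.int64(440), np.int64(32), np.int64(265)), (181, np.int64(443), np.int64(50), np.int64(238)), (184, np.int64(442), np.int64(50), np.int64(230)), (187, np.int64(486), np.int64(243), np.int64(-2)), (190, np.int64(483), np.int64(233), np.int64(-1)), (193, np.int64(479), np.int64(222), np.int64(1))]
225 [(160, np.int64(449), np.int64(24), np.int64(313)), (163, np.int64(449), np.int64(26), np.int64(304)), (166, np.int64(448), np.int64(26), np.int64(297)), (169, np.int64(447), np.int64(27), np.int64(290)), (172, np.int64(450), np.int64(39), np.int64(270)), (175, np.int64(447), np.int64(32), np.int64(270)), (178, np.int64(446), np.int64(31), np.int64(264)), (181, np.int64(450), np.int64(47), np.int64(238)), (184, np.int64(449), np.int64(49), np.int64(228)), (187, np.int64(495), np.int64(238), np.int64(-1)), (190, np.int64(492), np.int64(230), np.int64(-3)), (193, np.int64(488), np.int64(220), np.int64(-2))]
228 [(160, np.int64(457), np.int64(35), np.int64(299)), (163, np.int64(454), np.int64(28), np.int64(300)), (166, np.int64(453), np.int64(26), np.int64(295)), (169, np.int64(452), np.int64(25), np.int64(289)), (172, np.int64(451), np.int64(25), np.int64(282)), (175, np.int64(451), np.int64(28), np.int64(272)), (178, np.int64(451), np.int64(29), np.int64(264)), (181, np.int64(455), np.int64(46), np.int64(237)), (184, np.int64(453), np.int64(44), np.int64(231)), (187, np.int64(502), np.int64(236), np.int64(-2)), (190, np.int64(466), np.int64(99), np.int64(150)), (193, np.int64(463), np.int64(91), np.int64(150))]
[465.9494934   93.10949832 176.61375817]
```

>>> {"method": "apply_moves", "body": {"commands": [[0.6,0.1,0,2.5,0],[0.6,0,0,2.5,0],[0.6,0,0,2,0],[0.6,0,0,1.6,0],[0.6,0,0,0,0],[-1,0,0,0,0],[-1,0,0,0,0],[-1,0,0,0,0]]}}

```text
t: 17.55
tcp_pos: [467.6, 93.2, 91.2]
tool_rot: [[0.941, -0.338, 0.002], [-0.338, -0.941, 0.001], [0.002, -0.001, -1.0]]
contact_force: [-1.1, 0.7, 9.5]
gripper_width: 0.19
```

>>> {"method": "apply_moves", "body": {"commands": [[-1,0,0,0,0],[-1,0,0,0,0],[-1,0,0,0,0],[-1,0,0,0,0],[-1,0,0,0,0],[-1,0,0,0,0],[-1,0,0,0,0],[-1,0,0,0,0]]}}

```text
t: 18.55
tcp_pos: [467.6, 93.2, 91.3]
tool_rot: [[0.941, -0.338, 0.002], [-0.338, -0.941, 0.001], [0.002, -0.001, -1.0]]
contact_force: [0.4, 2.0, 5.7]
gripper_width: 0.19
```

```bash
python3 lid.py | tail -14; python3 - <<'E'
from h import *
s=env.sense();print(s['tcp_pos'],s['joint_positions'].round(1))
for n in('side','top'):
    a=env.camera(n);D=a['depth']
    if n=='side':
        f=a['frame'][130:260,170:300]
        for U in(229,232,235):
          vs=range(170,226,4);o,d=rays(a,[[U,v] for v in vs])
          print(U,[tuple(map(int,(v,*(o+dd*D[v,U])))) for v,dd in zip(vs,d)])
cv2.imwrite('pics/s6.png',cv2.cvtColor(cv2.resize(f,(520,520),interpolation=cv2.INTER_CUBIC),cv2.COLOR_RGB2BGR))
E
```

```text
61 [[[254.43512139 182.46859143]]]
131 [[[227.28594347 173.41257817]]]
side 610
60 66 139.6 [127.8 142.1]
70 110 139.2 [128.  141.4]
80 102 140.0 [137.  141.7]
90 95 140.1 [138.4 141.8]
100 89 140.0 [138.6 141.5]
110 81 140.1 [138.7 141.6]
120 48 140.0 [138.9 141.6]
130 19 140.6 [138.7 141.3]
[[[232.21378444 209.56900415]]]
61 [[[281.403173   169.43693465]]]
131 [[[278.59826255 146.53936481]]]
[467.57131862  93.19621733  91.25805121] [  -5.    24.3  -14.1  118.1    9.3   38.5 -134.9]
229 [(170, 462, 57, 250), (174, 460, 56, 242), (178, 459, 53, 235), (182, 457, 50, 228), (186, 462, 73, 191), (190, 453, 44, 213), (194, 450, 33, 216), (198, 451, 42, 195), (202, 457, 73, 144), (206, 457, 74, 130), (210, 459, 90, 96), (214, 458, 91, 82), (218, 460, 102, 54), (222, 455, 90, 56)]
232 [(170, 466, 54, 251), (174, 470, 70, 223), (178, 467, 65, 219), (182, 466, 62, 211), (186, 467, 70, 192), (190, 459, 46, 209), (194, 454, 30, 218), (198, 455, 35, 200), (202, 463, 72, 142), (206, 462, 71, 131), (210, 464, 83, 102), (214, 463, 83, 89), (218, 462, 84, 74), (222, 460, 84, 61)]
235 [(170, 477, 72, 229), (174, 475, 69, 222), (178, 475, 70, 211), (182, 473, 68, 201), (186, 472, 68, 190), (190, 481, 101, 139), (194, 472, 75, 159), (198, 466, 55, 173), (202, 470, 75, 134), (206, 471, 83, 112), (210, 471, 84, 97), (214, 469, 82, 87), (218, 469, 85, 69), (222, 467, 85, 55)]
```

View pics/s6.png

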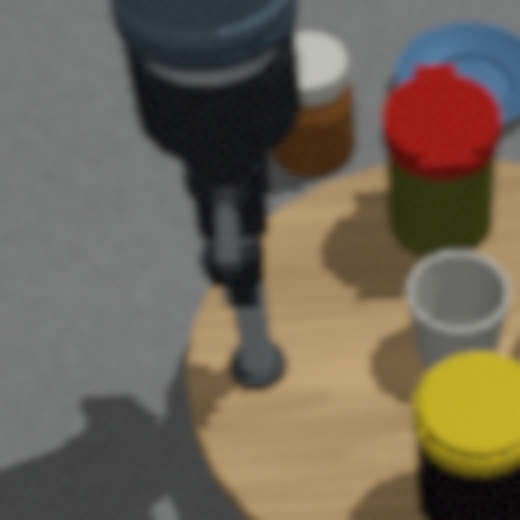

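The peg is held (opening 0.19 ≈ 16 mm), the fingertips sit around it at crop (243,295), the lid is shut and the cup is in place. Next I work out the arc steps.

```bash
cat > arc.py <<'E'
import sys
from h import *
goal,n=float(sys.argv[1]),int(sys.argv[2]);hub=np.array([571,56.])
s=env.sense();p=s['tcp_pos'][:2];T=s['tool_rot'];a0=np.degrees(np.arctan2(*(p-hub)[::-1]));print(a0,np.hypot(*(p-hub)))
cur=p;out=[]
for a in np.radians(np.linspace(a0,goal,n+1)[1:]):
    q=hub+110*np.array([np.cos(a),np.sin(a)]);d=np.round(T.T@np.r_[q-cur,0]/10,2);cur=cur+(T@np.r_[d[:2],0]*10)[:2];out.append([-1,float(d[0]),float(d[1]),0,0])
print(out)
E
python3 arc.py 63.4 24
```

```text
160.2208887102165 109.9104060295834
[[-1, 0.02, -0.77, 0, 0], [-1, 0.08, -0.77, 0, 0], [-1, 0.14, -0.77, 0, 0], [-1, 0.19, -0.75, 0, 0], [-1, 0.24, -0.73, 0, 0], [-1, 0.29, -0.72, 0, 0], [-1, 0.34, -0.69, 0, 0], [-1, 0.39, -0.67, 0, 0], [-1, 0.44, -0.64, 0, 0], [-1, 0.48, -0.61, 0, 0], [-1, 0.52, -0.57, 0, 0], [-1, 0.56, -0.53, 0, 0], [-1, 0.6, -0.5, 0, 0], [-1, 0.63, -0.45, 0, 0], [-1, 0.66, -0.4, 0, 0], [-1, 0.69, -0.36, 0, 0], [-1, 0.71, -0.31, 0, 0], [-1, 0.73, -0.25, 0, 0], [-1, 0.75, -0.21, 0, 0], [-1, 0.76, -0.15, 0, 0], [-1, 0.77, -0.1, 0, 0], [-1, 0.77, -0.04, 0, 0], [-1, 0.77, 0.01, 0, 0], [-1, 0.77, 0.07, 0, 0]]
```

>>> {"method": "apply_moves", "body": {"commands": [[-1,0.02,-0.77,0,0],[-1,0.08,-0.77,0,0],[-1,0.14,-0.77,0,0],[-1,0.19,-0.75,0,0],[-1,0.24,-0.73,0,0],[-1,0.29,-0.72,0,0],[-1,0.34,-0.69,0,0],[-1,0.39,-0.67,0,0]], "squeeze": 80}}

```text
t: 19.75
tcp_pos: [502.5, 142.9, 91.3]
tool_rot: [[0.941, -0.338, 0.0], [-0.338, -0.941, 0.0], [0.0, -0.0, -1.0]]
contact_force: [-3.9, 1.0, 9.3]
gripper_width: 0.182
```

```bash
python3 - <<'E'
from meas import *
print(env.sense()['tcp_pos'],env.sense()['joint_positions'].round(1))
c=env.camera('side');C=caps(c);print(C.round(1))
for A in(C,C[::-1]):
    q,co=fit(A[:,4:6]);print(q[:2],np.degrees(q[2])%360,co)
E
python3 arc.py 63.4 16
```

```text
[502.46503179 142.85429415  91.33383894] [  -9.7   28.   -14.   111.6    9.8   41.5 -139.2]
[[627.7 -21.   31.8 606.  629.  -20.7]
 [497.4  -8.2  31.8 676.  496.6  -6.5]]
[569.96418079  53.18421705] 38.90313347499517 0.36937646425551013
[569.96418079  53.18421705] 38.90313347499517 0.36937646425551013
127.4715677592403 110.67119399562051
[[-1, 0.5, -0.59, 0, 0], [-1, 0.48, -0.6, 0, 0], [-1, 0.52, -0.57, 0, 0], [-1, 0.56, -0.52, 0, 0], [-1, 0.6, -0.49, 0, 0], [-1, 0.63, -0.44, 0, 0], [-1, 0.65, -0.4, 0, 0], [-1, 0.69, -0.35, 0, 0], [-1, 0.7, -0.3, 0, 0], [-1, 0.73, -0.25, 0, 0], [-1, 0.74, -0.2, 0, 0], [-1, 0.76, -0.15, 0, 0], [-1, 0.76, -0.1, 0, 0], [-1, 0.77, -0.04, 0, 0], [-1, 0.77, 0.01, 0, 0], [-1, 0.76, 0.07, 0, 0]]
```

>>> {"method": "apply_moves", "body": {"commands": [[-1,0.5,-0.59,0,0],[-1,0.48,-0.6,0,0],[-1,0.52,-0.57,0,0],[-1,0.56,-0.52,0,0],[-1,0.6,-0.49,0,0],[-1,0.63,-0.44,0,0],[-1,0.65,-0.4,0,0],[-1,0.69,-0.35,0,0]]}}

```text
t: 20.8
tcp_pos: [559.3, 166.5, 91.4]
tool_rot: [[0.942, -0.336, 0.001], [-0.336, -0.942, 0.003], [-0.0, -0.003, -1.0]]
contact_force: [-2.6, 5.3, 6.6]
gripper_width: 0.183
```

>>> {"method": "apply_moves", "body": {"commands": [[-1,0.7,-0.3,0,0],[-1,0.73,-0.25,0,0],[-1,0.74,-0.2,0,0],[-1,0.76,-0.15,0,0],[-1,0.76,-0.1,0,0],[-1,0.77,-0.04,0,0],[-1,0.77,0.01,0,0],[-1,0.76,0.07,0,0]]}}

```text
t: 21.8
tcp_pos: [619.8, 156.0, 91.4]
tool_rot: [[0.942, -0.336, 0.002], [-0.336, -0.942, 0.004], [0.001, -0.005, -1.0]]
contact_force: [0.4, 6.4, 2.9]
gripper_width: 0.184
```

>>> {"method": "apply_moves", "body": {"commands": [[-1,0,0,0,0],[-1,0,0,0,0],[-1,0,0,0,0],[-1,0,0,0,0],[-1,0,0,0,0],[-1,0,0,0,0],[-1,0,0,0,0],[-1,0,0,0,0]]}}

```text
t: 22.8
tcp_pos: [621.3, 155.3, 91.5]
tool_rot: [[0.942, -0.337, 0.005], [-0.337, -0.942, 0.004], [0.004, -0.005, -1.0]]
contact_force: [5.2, 5.3, -0.6]
gripper_width: 0.182
```

```bash
cat > fin.py <<'E'
from meas import *
hub0=np.array([571,56])
print(env.sense()['joint_positions'].round(1))
fr={'top':-26.9,'side':-26.2}
for n in('top','side'):
    c=env.camera(n);C=caps(c);print(C.round(1))
    if n=='side':save(c,'pics/fin.png')
    if len(C)==2:
        q,co=fit(C[:,4:6]);print(n,'hub',q[:2],'jar',np.degrees(q[2]),'cost',co)
    H=hsv(c);hh,ss,vv=H[...,0],H[...,1],H[...,2]
    m=((hh<6)|(hh>174))&(ss>140)&(vv>70);P,u,v=cloud(c,m);k=(P[:,2]>134)&(P[:,2]<165)&(np.hypot(*(P[:,:2]-hub0).T)<150)
    hubc=np.array([571.6,58]) if n=='top' else np.array([570,53.2])
    if k.sum():
        d=P[k].mean(0)[:2]-hubc;print('lid',k.sum(),np.degrees(np.arctan2(d[1],d[0])),'z',np.percentile(P[k,2],[5,50,95]))
    m=(hh>=7)&(hh<18)&(ss>190)&(vv>150);P,u,v=cloud(c,m);k=(P[:,2]<40)&(np.hypot(*(P[:,:2]-hub0).T)<230)
    p=onplane(c,np.c_[u,v][k],14)[:,:2];d=p.mean(0)-hubc;print('arrow',np.degrees(np.arctan2(d[1],d[0])))
    m=(np.hypot(*(cloud(c,np.ones(hh.shape,bool))[0][:,:2]-hub0).T)<40);P=cloud(c,np.ones(hh.shape,bool))[0][m];k=(P[:,2]>97)&(P[:,2]<106);print('cup rim',P[k].mean(0).round(1))
E
python3 fin.py
```

```text
[  -9.1   37.4  -12.8   94.    10.1   49.4 -135.6]
[[528.4 -26.1  31.5 531.  528.  -26.1]]
lid 595 -27.11615860165386 z [137.07193523 141.08623327 144.98573564]
arrow -26.74270520344756
cup rim [574.3  56.9 101.5]
[[488.3  91.5  28.9 331.  490.7  84.9]
 [526.8 -31.9  31.6 707.  527.  -31.3]]
side hub [572.98625044  46.86000736] jar 332.36250617539616 cost 39.37357549182835
lid 698 -26.772496946367887 z [136.6938477  140.12533105 142.16207968]
arrow -26.231688141875953
cup rim [573.2  54.8 100.4]
```

View pics/fin.png

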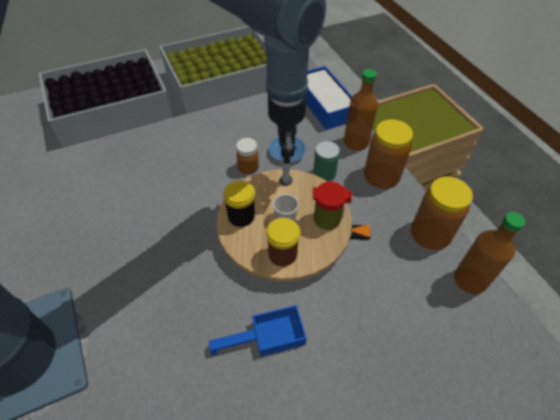

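```bash
python3 - <<'E'
from h import *
s=env.sense();print(s['t'],s['tcp_pos'],np.abs(s['qd']).max(),s['gripper_width'],s['contact_force'])
print(env.close_job())
E
```

```text
22.9 [621.26853668 155.31820786  91.46440323] 0.10908038748445108 0.18764846208296673 [ 4.7852739   5.28390285 -0.34283632]
the job is handed in; nothing more can be done
None
```

I pushed the red lid shut, turned the turntable about 97° clockwise by the peg, and handed the job in at 22.9 s with the fingers still holding the peg. `close_job` reports no verdict, so the points below rest on my own measurements.

**Last checks**
- **Lid:** its upper face measured 140–141 mm in both views, so it is shut.
- **Jar at the front:** the jar's direction matched the arrow's to within about 0.5° (−27.1° against −26.7° from the top camera, −26.8° against −26.2° from the side), about 1 mm at the jar.
- **Grip:** the fingers were stopped on the peg at an opening of about 0.18, squeezing at a commanded 80 N. I did not measure the force on the peg directly.
- **Turntable:** the arm was still at hand-in, but I did not measure the turntable's own speed.
- **Cup and other things:** the cup was upright and within about 4 mm of the middle. The scoop, saucer, tin and small relish jar looked unmoved in the last picture; I did not measure them.

**What failed or disagreed**
- **First push at the lid:** it slid over the lid's edge, leaving the lid upright with the fingers beyond it. In the pictures the shut fingers ended about 27 mm above the reported TCP. I allowed for that offset, and the second push shut the lid.
- **Cameras:** the two cameras disagreed by about 5 mm in y. I used a value in between.
- **Yellow caps:** the turntable angle from the yellow caps was no use at the end, because the arm hid one cap in the top view and the side-view fit was poor (27.6° clockwise of +x, hub estimate about 9 mm off). The final angle comes from the lid.

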